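# Slide a lidded mould home and snap the toggle clamp shut

## Task

Push the blue-lidded white mould along between the blue rails of the clamping station until it rests fully home against the back stop, then push the red-gripped clamp lever over towards the mould, past its dead point, until it snaps into lock with the rubber foot pressing on the lid. Only push with the fingers: the mould must not be lifted or tipped, the other things on the table must stay where they are, and the robot finishes clear of everything.

Things in the scene. Friction and masses are not known exactly. Their poses are not given: they have to be found in the camera images.
- station: Fixed clamping station: aluminium base plate 360 x 150 mm, 12 mm thick, flat on the table. Origin on the table, under the mould's axis when the mould is home; the plate spans x -220 to +140 mm. +x runs along the rails from the open loading end to the back stop and clamp, +y across, +z up; in the room +x points to the robot's left (world +y), within 20 degrees.
- home (a point): Top of the base plate (12 mm up), under the middle of the mould's foot when fully home. Blue rails on both sides: 12 mm wide, tops 26 mm above the table, 105 mm clear between them, from station x -220 to +50 mm.
- back_stop (a point): Middle of the front face of the dark steel back stop, at station x = 50 mm; the stop is 129 mm wide, its top 57 mm above the table.
- mould_center (a point): Centre (half-way up) of the loose round white mould with flat blue lid: straight wall 100 mm in diameter (thin rim 104 mm), 80 mm high, 0.3 to 0.65 kg. Stands on the plate between the rails 85 to 165 mm short of home (station -x side), lid top 92 mm above the table. Push its wall from the loading end with shut fingers; it slides with a few newtons and stops dead at the back stop.
- lever (a joint): Over-centre clamp lever, rad: 0 open (leans 0.75 rad from upright to station +x, away from the mould), dead point about 0.7 (nearly upright), 1.15 locked (leans 0.40 rad to station -x, towards the mould). A spring drives it away from the dead point: at the grip about 10 N up to 0.35 rad, then falling to nothing at the dead point; beyond that it snaps into lock by itself and stays.
- lever_pivot (a point): The lever's pivot, at station x = 108 mm, y = 0, 112 mm above the table; its axis is level along station y. It sits between two steel cheek plates (station x 67 to 129 mm, |y| up to 21 mm, tops 130 mm above the table).
- lever_grip (a point): Point on the axis of the lever's red round grip, 125 mm from the pivot. The grip is 28 mm in diameter with round ends, 68 to 149 mm from the pivot; below it a 12 mm steel bar. Open, this point is 85 mm beyond the pivot (station +x), 203 mm above the table; upright 237 mm; locked 49 mm to the mould's side, 227 mm above the table. Push from its far (station +x) side.
- clamp_foot: Black rubber foot, 30 mm diameter, sprung (9 mm travel), on the clamp arm. Origin on the arm's centre line 80 mm from the arm's pivot (station x = 80 mm, 118 mm above the table), 29 mm above the foot's underside. The arm stands almost upright while the lever is open and comes down level as it closes, pressing the foot on the lid with about 4 N if the mould is home.
- pot_a: Bystander: loose open white mould, 110 mm over its rim, 78 mm high; origin under its middle.
- pot_b: Bystander: open white mould like pot_a.
- pot_c: Bystander: open white mould like pot_a.
- spare_lid: Bystander: loose blue lid lying on the table, 100 mm diameter, 8 mm thick with a 12 mm knob; origin under its middle.
- plates: Bystander: stack of bright metal press plates with a dark disc in the middle, 140 x 160 mm, 20 mm high; origin under its middle.
- wrench: Bystander: wrench lying flat; origin under its middle, length along its x.
- spray: Bystander: green bottle with white label and blue cap, 70 mm diameter, 170 mm high; origin under its middle.
- mould: The same blue-lidded mould, whole: its origin lies at the middle of its underside, z up along its axis (its yaw is of no matter).
Not all that is in view belongs to the job. What is shaped like the mould but brown or turquoise is not meant.

How it is judged:
On the way, in this order (a step that is already met when the one before it is completed fails the run):
1. the mould is home against the back stop, clamp still open (x of mould_center in the frame of station between -0.005 and 0.005 m and y of mould_center in the frame of station between -0.006 and 0.006 m and value of joint lever below 0.5 rad), for 0.2 s.
2. the lever has snapped into lock with the foot pressing on the lid (value of joint lever above 1.08 rad and contact force between clamp_foot and mould above 1.5 N), for 0.2 s.
At the end, for the whole second after the job is handed in: The mould's centre is within 5 mm along and 6 mm across the rails of its home place, upright within 0.06 rad and at rest; the lever is locked (above 1.08 rad of 1.15) and the rubber foot presses on the mould with more than 1.5 N (all of step 2 and x of mould_center in the frame of station between -0.005 and 0.005 m and y of mould_center in the frame of station between -0.006 and 0.006 m and angle between mould_center's own z axis and vertical below 0.06 rad and linear speed of mould below 0.02 m/s); the robot touches nothing.
It fails at once if the mould is lifted (more than 10 mm) (height (world z) of mould_center above 0.062 m).
It fails at once if the mould is tipped (more than 0.3 rad) (angle between mould_center's own z axis and vertical above 0.3 rad).
It fails at once if a bystander (open moulds, spare lid, plates, wrench, bottle) is moved more than 20 mm (distance of any of pot_a, pot_b, pot_c, spare_lid, plates, wrench, spray from where it was at the start of the episode above 0.02 m).
It also fails if it takes over 48 s, if anything falls off the work surface, if the arm or the gripper's body presses on something with over 40 N, if the wrist force passes 120 N, or if a joint passes its speed limit or range.

## Robot

A 6-joint arm with a two-finger parallel gripper is mounted at the origin on the work surface. World frame = base frame: x ahead of the robot, y to its left, z up, the work surface at z = 0. Lengths are in m, angles in rad, forces in N, time in s.
With the tool pointing down it reaches from about 0.35 to 0.775 m from the base axis. Payload 7.3 kg.
Tool frame: the origin (TCP) lies at the very end of the fingers, on their centre line; the grasp point (between the pads) lies 19 mm behind it (robot.pinch_z is the distance from the TCP to the grasp point, in m); z points along the fingers, y is the line along which they close (so a half turn about z gives the same grasp; the last joint's range is limited). The gripper opens to 92 mm and grips with 3 to 60 N. Pads are 19 mm wide; open, the fingers measure 130 mm over their backs; the gripper's body (75 mm by 190 mm) begins 47 mm behind the grasp point.
Start: joints at [1.155, 0.342, 1.524, -0, 1.275, -0.146], TCP at [0.14, 0.506, 0.202] pointing down, gripper open.
Joint ranges: [-2.53, 2.53], [-0.77, 2.02], [0.04, 2.7], [-1, 4.14], [0.28, 2.66], [-3.11, 3.11]. Speed limits (rad/s): [2.57, 2.57, 3.14, 3.14, 3.14, 3.14].

## Interface

Orientations are given as [roll, pitch, yaw] about the fixed x, y, z axes, in that order (R = Rz(yaw) Ry(pitch) Rx(roll)).
In Python, from cell import robot gives the robot as it stands.
- The arm moves only by the tool move_arm, never from a script. Its argument "motion" is a list of rows, each a list of 6 numbers: the shift along the tool's x, y, z in units of 0.1 m (1.0 is 0.1 m), then the turn, a rotation vector about the tool's x, y, z in units of pi rad (1.0 is pi rad). In form: [[dx, dy, dz, rx, ry, rz], ...]. A call has 1 to 12 rows; each row is the pose to reach, as a shift and turn from the pose commanded when the call began, along the tool's axes at that moment, turning the shorter way round; what a row does not reach only later rows make up. A row lasts 1/8 s, in which the tool goes at most 62.5 mm and 10.7 degrees, less where a joint would pass 70% of its speed; a pose out of reach is approached as far as the arm can. A call with a number of a shift or a turn outside -1 to 1 is refused whole. A call with a gripper value outside its range is refused whole. "fingers" is the opening, from -1 (shut) to 1 (fully open), set as the call begins (left out, the last holds). The fingers move at their own pace and stop on an object; "newtons" is the grip in N (left out, the last holds). Time passes only in rows, so rows that repeat a pose let the fingers close. It gives the time, the measured TCP pose, the force, the opening and the grip force at its end, in the units of the state.
- robot.observe(): the state, without advancing time (a new reading comes with each control period).
- robot.read_camera(name): name is "scene" or "top"; returns a dict with "image" (400x640x3 uint8, red, green, blue), "range_z" (400x640 float32, m along the optical axis (not along the pixel's ray), 0 where there is no reading), "vfov" (degrees; the focal length in pixels is half the picture's height over the tangent of half this angle, whatever the lens; pixels are square), "cx", "cy" (the principal point, pixels), "k1" (the pictures are not rectified: a ray, as slopes to the right and down, at radius r is drawn at 1 + k1 r^2 times it, then the intrinsics apply), "extrinsics" (4x4, takes a point from camera to world coordinates). Camera axes: x right, y up, looking along -z (the intrinsics and any distortion apply to the point x, -y, -z); pixel columns grow to the right and rows downward; lengths in m; the calibration is good to about 2 mm. A picture is of the moment at which its call begins.
- robot.hand_in(): hands the job in; it is judged then, once.
The state is a dict: "time": time; "qpos": joint angles; "qvel": joint speeds; "joint_efforts": joint torques, N m; "tool_pos": TCP position; "tool_rot": TCP orientation; "contact_force": force on the tool from outside, world axes, zero at the start; "torque": the same for the moment, N m; "opening": finger opening in m; "grip_force": force on a finger pad.
Only numpy, scipy, OpenCV 4.12 (cv2) and the standard library are available. Lean on these libraries where they do the work, as an engineer would, in place of code of your own. Each camera call takes 0.05 s, during which the arm holds its last target. There are 200 camera calls.

## Working session

There is one attempt and no reset: what is moved stays moved. The work goes in short steps, Python scripts to look and compute and a tool call to move; the robot and the scene stay as the last step left them, time stands still between calls to the robot, and variables do not carry over. Pictures are saved under pics/ and viewed, at most 10 in all, crops included, and the job is handed in when it is done.

Besides the shell and the picture viewer there is one more tool, called after "Emit:" as a command line: name --pt "numbers of a row" for each row, then --argument value for the rest. move_arm: Moves the arm, as the interface text tells. Shifts and turns lie within -1 to 1; 1 stands for 0.1 m of shift or pi rad of turn. Its arguments: {"type":"object","properties":{"motion":{"type":"array"},"fingers":{"type":"number"},"newtons":{"type":"number"}},"required":["motion"]}

```bash
mkdir -p pics; ls; cat > h.py <<'E'
import numpy as np, cv2
from cell import robot
def cam(n): return robot.read_camera(n)
def K(c):
    f=200/np.tan(np.radians(c['vfov'])/2); return f
def ray(c,u,v):
    f=K(c); x=(u-c['cx'])/f; y=(v-c['cy'])/f
    p=np.array([x,y]); q=p.copy()
    for _ in range(20): q=p/(1+c['k1']*(q@q))
    E=c['extrinsics']; d=E[:3,:3]@np.array([q[0],-q[1],-1]); return E[:3,3],d
def onz(c,u,v,z):
    o,d=ray(c,u,v); return o+d*(z-o[2])/d[2]
def dep(c,u,v):
    o,d=ray(c,u,v); return o+d*c['range_z'][int(v),int(u)]
E
python3 - <<'E'
from h import *
for n in('scene','top'):
    c=cam(n); cv2.imwrite(f'pics/{n}0.png',c['image'][:,:,::-1]); print(n,c['vfov'],c['cx'],c['cy'],c['k1'],c['extrinsics'].round(3).tolist())
s=robot.observe(); print(s['time'],s['tool_pos'],s['tool_rot'],s['opening'])
E
```

```text
pics
scene 56.76607338713791 310.002701591611 201.40643908204962 -0.07703678599563965 [[0.638, -0.426, 0.641, 1.346], [0.77, 0.366, -0.523, -0.66], [-0.011, 0.827, 0.562, 0.821], [0.0, 0.0, 0.0, 1.0]]
top 51.55849760821019 318.182323436889 203.7470115095732 -0.015304554233698404 [[-0.015, 0.997, -0.071, 0.466], [-1.0, -0.016, -0.019, -0.015], [-0.02, 0.071, 0.997, 1.303], [0.0, 0.0, 0.0, 1.0]]
0.1 [0.139757   0.50563443 0.20150519] [-3.14018739e+00 -2.07629268e-04  2.87174520e+00] 0.09184604417766919
```

View pics/scene0.png

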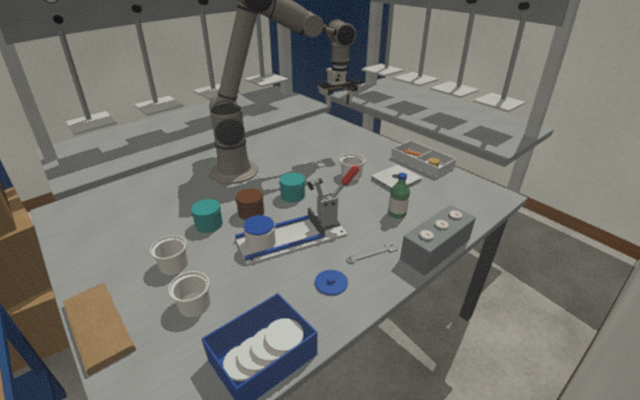

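View pics/top0.png

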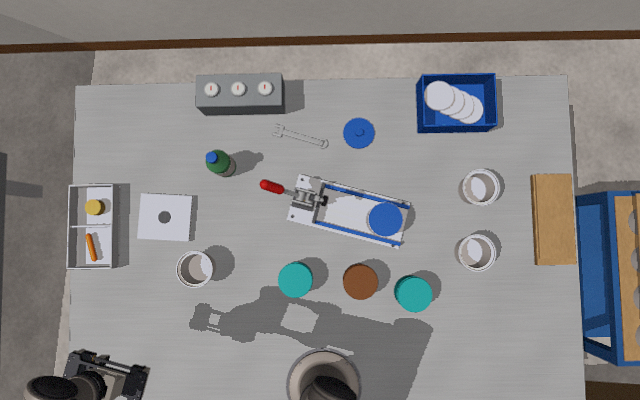

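The target is the blue lid at top (386,218), standing between the blue rails. Possible mix-ups are the turquoise pots (296,279) and (414,294), the brown one (361,281), the spare lid (359,132) and the blue bin (456,100). The red grip is at (272,187).

```bash
python3 - <<'E'
from h import *
c=cam('top'); im=c['image']; hsv=cv2.cvtColor(im,cv2.COLOR_RGB2HSV)
cv2.imwrite('pics/crop.png',cv2.resize(im[160:260,250:425,::-1],None,fx=4.5,fy=4.5,interpolation=cv2.INTER_CUBIC))
m=cv2.inRange(hsv,(100,110,50),(125,255,255)); m[:165]=0;m[260:]=0;m[:,:250]=0;m[:,430:]=0
n,l,st,ce=cv2.connectedComponentsWithStats(m)
for i in range(1,n):
    if st[i,4]<25: continue
    ys,xs=np.where(l==i); z=.026
    P=np.array([onz(c,u,v,z)[:2] for u,v in zip(xs,ys)])
    vx,vy,x0,y0=cv2.fitLine(P.astype(np.float32),cv2.DIST_HUBER,0,.001,.001).ravel()
    t=(P-[x0,y0])@[vx,vy]
    print('blue',st[i],ce[i].round(1),'dir',np.degrees(np.arctan2(vx,vy)).round(2),'c',x0.round(4),y0.round(4),'t',t.min().round(3),t.max().round(3))
k=cv2.morphologyEx(m,cv2.MORPH_OPEN,np.ones((9,9)))
cs=max(cv2.findContours(k,0,1)[0],key=cv2.contourArea)
P=np.array([onz(c,*p[0],.092)[:2] for p in cs]).astype(np.float32)
print('lid',cv2.minEnclosingCircle(P), dep(c,386,218))
r=cv2.inRange(hsv,(0,150,80),(8,255,255)); r[:170]=0;r[210:]=0;r[:,:250]=0;r[:,300:]=0
ys,xs=np.where(r>0)
D=np.array([dep(c,u,v) for u,v in zip(xs,ys)]);print('red',D.min(0).round(3),D.max(0).round(3),np.median(D,0).round(3))
E
```

```text
blue [ 325  184   85   52 1176] [380.3 213.3] dir 33.9 c 0.5245 -0.1814 t -0.073 0.192
blue [315 221  86  25 305] [357.8 232.8] dir 15.63 c 0.4656 -0.1109 t -0.133 0.136
lid ((0.5059815049171448, -0.1865565925836563), 0.05006630718708038) [ 0.50756204 -0.1891385   0.0915497 ]
red [ 0.466 -0.015  0.174] [0.608 0.159 1.303] [0.592 0.131 0.208]
```

View pics/crop.png

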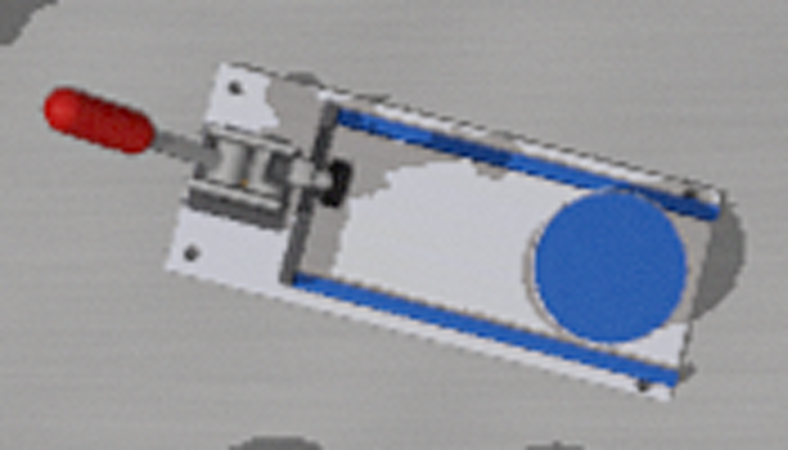

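The crop confirms the choice: the blue-lidded white mould sits between the rails at the open end, with red grip and black foot on the left. The numbers agree: mould at station x ≈ -0.149, y ≈ 0, station origin ≈ (0.545, -0.043) and +x heading 15.6° from world +y. Next I shut the fingers, turn the tool to the station axes, and raise it.

Emit:
move_arm --pt "-0.3 -0.3 -0.4 0 0 0.05" --pt "-0.6 -0.6 -0.8 0 0 0.1" --pt "-1 -1 -1 0 0 0.16" --pt "-1 -1 -1 0 0 0.22" --pt "-1 -1 -1 0 0 0.28" --pt "-1 -1 -1 0 0 0.34" --pt "-1 -1 -1 0 0 0.4" --pt "-1 -1 -1 0 0 0.45" --pt "-1 -1 -1 0 0 0.5" --pt "-1 -1 -1 0 0 0.5" --fingers -1 --newtons 30

```text
time: 1.4
tool_pos: [0.2096, 0.3829, 0.3019]
tool_rot: [-3.141, 0.0, 1.302]
contact_force: [0.1, -0.7, -0.0]
opening: 0.0009
grip_force: 0.0
```

Emit:
move_arm --pt "-0.25 0.5 0 0 0 0" --pt "-0.5 1 0 0 0 0" --pt "-0.5 1 0 0 0 0"

```text
time: 1.78
tool_pos: [0.2948, 0.3061, 0.3019]
tool_rot: [3.141, 0.001, 1.299]
contact_force: [0.3, 0.1, -1.3]
opening: 0.0001
grip_force: 0.0
```

Emit:
move_arm --pt "-0.4 0.4 0 0 0 0" --pt "-0.8 0.8 0 0 0 0" --pt "-1 1 0 0 0 0"

```text
time: 2.15
tool_pos: [0.3628, 0.184, 0.3021]
tool_rot: [-3.142, -0.0, 1.303]
contact_force: [0.3, 1.0, 0.4]
opening: 0.0005
grip_force: 0.0
```

Emit:
move_arm --pt "-0.4 0.5 0 0 0 0" --pt "-0.8 1 0 0 0 0" --pt "-0.8 1 0 0 0 0"

```text
time: 2.52
tool_pos: [0.4389, 0.0793, 0.3015]
tool_rot: [-3.141, 0.0, 1.299]
contact_force: [-1.2, 0.0, -0.2]
opening: 0.0001
grip_force: 0.0
```

Emit:
move_arm --pt "-0.5 0.35 0 0 0 0" --pt "-1 0.7 0 0 0 0" --pt "-1 0.7 0 0 0 0"

```text
time: 2.9
tool_pos: [0.4788, -0.0352, 0.3015]
tool_rot: [-3.141, 0.0, 1.299]
contact_force: [-0.1, 0.9, -1.2]
opening: 0.0004
grip_force: 0.0
```

Emit:
move_arm --pt "-0.5 0.25 0 0 0 0" --pt "-1 0.5 0 0 0 0" --pt "-1 0.5 0 0 0 0"

```text
time: 3.28
tool_pos: [0.5, -0.1438, 0.3014]
tool_rot: [-3.14, -0.0, 1.3]
contact_force: [-0.5, 0.3, 0.8]
opening: 0.0003
grip_force: 0.0
```

Emit:
move_arm --pt "-0.5 0.1 0 0 0 0" --pt "-1 0.2 0 0 0 0" --pt "-1 0.2 0 0 0 0" --pt "-1 0.2 0 0 0 0"

```text
time: 3.78
tool_pos: [0.4929, -0.2425, 0.3022]
tool_rot: [-3.141, -0.001, 1.303]
contact_force: [0.3, 0.7, 0.1]
opening: 0.0005
grip_force: 0.0
```

Emit:
move_arm --pt "-0.24 -0.03 0.3 0 0 0" --pt "-0.24 -0.03 0.7 0 0 0" --pt "-0.24 -0.03 1 0 0 0" --pt "-0.24 -0.03 1 0 0 0"

```text
time: 4.28
tool_pos: [0.4827, -0.2644, 0.2006]
tool_rot: [-3.137, -0.002, 1.304]
contact_force: [-0.0, 0.1, 0.9]
opening: 0.0006
grip_force: 0.0
```

Emit:
move_arm --pt "0 0 0.4 0 0 0" --pt "0 0 0.7 0 0 0" --pt "0 0 0.8 0 0 0" --pt "0 0 0.8 0 0 0"

```text
time: 4.78
tool_pos: [0.4839, -0.2671, 0.1232]
tool_rot: [3.14, 0.0, 1.302]
contact_force: [0.9, -0.7, -0.0]
opening: -0.0001
grip_force: 0.0
```

```bash
python3 - <<'E'
from h import *
a=cam('top')['image'][150:270,240:440,::-1]; b=cam('scene')['image'][150:270,200:400,::-1]
cv2.imwrite('pics/p1.png',cv2.resize(np.vstack([a,b]),None,fx=2.5,fy=2.5,interpolation=cv2.INTER_CUBIC))
E
```

```text
(no output)
```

View pics/p1.png

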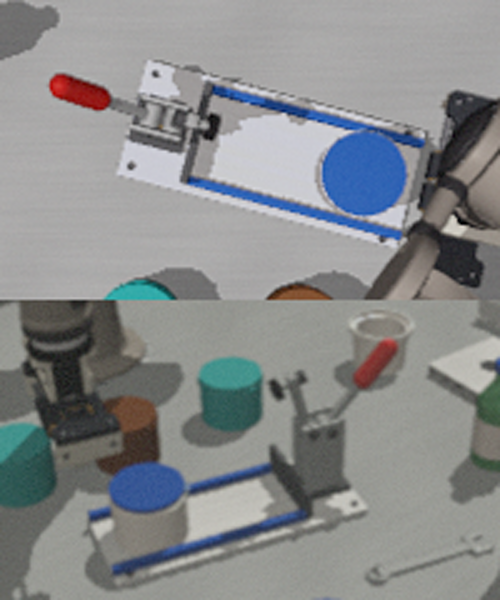

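The gripper is centred behind the mould in the top view (right edge, about (425,170)), with its long side across the rails. Lowering and pushing.

Emit:
move_arm --pt "0 0 0.3 0 0 0" --pt "0 0 0.6 0 0 0" --pt "0 0 0.78 0 0 0" --pt "0 0 0.78 0 0 0"

```text
time: 5.38
tool_pos: [0.4832, -0.2674, 0.0442]
tool_rot: [-3.141, -0.0, 1.301]
contact_force: [0.1, 0.3, 0.4]
opening: 0.0003
grip_force: 0.0
```

Emit:
move_arm --pt "0.08 0 0 0 0 0" --pt "0.16 0 0 0 0 0" --pt "0.24 0 0 0 0 0" --pt "0.32 0 0 0 0 0" --pt "0.4 0 0 0 0 0" --pt "0.48 0 0 0 0 0" --pt "0.56 0 0 0 0 0" --pt "0.64 0 0 0 0 0" --pt "0.72 0 0 0 0 0" --pt "0.8 0 0 0 0 0" --pt "0.9 0 0 0 0 0" --pt "1 0 0 0 0 0"

```text
time: 6.88
tool_pos: [0.5106, -0.1716, 0.045]
tool_rot: [3.139, 0.001, 1.301]
contact_force: [-0.8, -4.5, 4.5]
opening: 0.0006
grip_force: 2.6
```

Emit:
move_arm --pt "0.08 0 0 0 0 0" --pt "0.16 0 0 0 0 0" --pt "0.24 0 0 0 0 0" --pt "0.32 0 0 0 0 0" --pt "0.4 0 0 0 0 0" --pt "0.48 0 0 0 0 0" --pt "0.54 0 0 0 0 0" --pt "0.6 0 0 0 0 0" --pt "0.6 0 0 0 0 0"

```text
time: 8.0
tool_pos: [0.5261, -0.1127, 0.0444]
tool_rot: [3.141, -0.0, 1.301]
contact_force: [-0.2, -0.6, 0.4]
opening: 0.0008
grip_force: 0.6
```

Emit:
move_arm --pt "0.03 0 0 0 0 0" --pt "0.06 0 0 0 0 0" --pt "0.08 0 0 0 0 0" --pt "0.09 0 0 0 0 0"

```text
time: 8.5
tool_pos: [0.5283, -0.1048, 0.0443]
tool_rot: [3.141, 0.0, 1.301]
contact_force: [-1.6, -5.1, 3.8]
opening: 0.0005
grip_force: 2.7
```

```bash
python3 - <<'E'
from h import *
c=cam('top'); im=c['image']; hsv=cv2.cvtColor(im,cv2.COLOR_RGB2HSV)
cv2.imwrite('pics/p2.png',cv2.resize(im[150:270,240:440,::-1],None,fx=3.5,fy=3.5,interpolation=cv2.INTER_CUBIC))
m=cv2.inRange(hsv,(100,110,50),(125,255,255)); m[:165]=0;m[260:]=0;m[:,:250]=0;m[:,430:]=0
k=cv2.morphologyEx(m,cv2.MORPH_OPEN,np.ones((9,9)))
cs=max(cv2.findContours(k,0,1)[0],key=cv2.contourArea)
P=np.array([onz(c,*p[0],.092)[:2] for p in cs]).astype(np.float32)
(x,y),r=cv2.minEnclosingCircle(P); d=np.array([x-.5452,y+.0432]); print(x,y,r,d@[.269,.963],d@[-.963,.269])
E
```

```text
0.531818687915802 -0.020252427086234093 0.02215750701725483 0.018498939765307303 0.01905910065088572
```

View pics/p2.png

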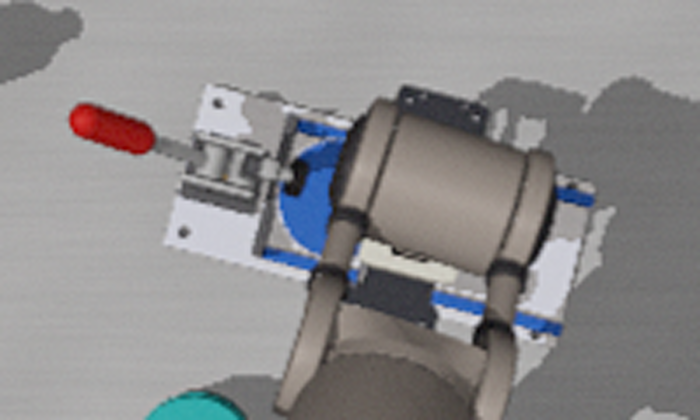

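The lid (about (310,195) in the crop) is close to the stop with a small gap, and the lever is still open. I'll continue gently until the force rises.

Emit:
move_arm --pt "0.01 0 0 0 0 0" --pt "0.02 0 0 0 0 0" --pt "0.03 0 0 0 0 0" --pt "0.03 0 0 0 0 0"

```text
time: 9.05
tool_pos: [0.5287, -0.1044, 0.0445]
tool_rot: [3.141, 0.004, 1.301]
contact_force: [-5.4, -15.9, 4.3]
opening: 0.0005
grip_force: 8.0
```

Emit:
move_arm --pt "0.01 0 0 0 0 0" --pt "0.02 0 0 0 0 0" --pt "0.02 0 0 0 0 0"

```text
time: 9.43
tool_pos: [0.5292, -0.1043, 0.0448]
tool_rot: [3.14, 0.006, 1.302]
contact_force: [-7.3, -23.1, 6.2]
opening: 0.0002
grip_force: 12.0
```

Emit:
move_arm --pt "0.01 0 0 0 0 0" --pt "0.02 0 0 0 0 0" --pt "0.02 0 0 0 0 0"

```text
time: 9.8
tool_pos: [0.5298, -0.1043, 0.0452]
tool_rot: [3.139, 0.009, 1.302]
contact_force: [-8.8, -30.8, 8.1]
opening: 0.0006
grip_force: 16.0
```

The force rises steadily without motion, so the mould is at the stop. Backing off, lifting, and checking.

Emit:
move_arm --pt "-0.1 0 0 0 0 0" --pt "-0.4 0 0 0 0 0" --pt "-0.8 0 0 0 0 0" --pt "-1 0 -0.3 0 0 0" --pt "-1 0 -0.7 0 0 0" --pt "-1 0 -1 0 0 0" --pt "-1 0 -1 0 0 0"

```text
time: 10.68
tool_pos: [0.5046, -0.1939, 0.1458]
tool_rot: [3.138, -0.001, 1.301]
contact_force: [0.8, -0.1, -0.1]
opening: 0.0006
grip_force: 0.0
```

Emit:
move_arm --pt "-0.2 0 -0.5 0 0 0" --pt "-0.4 0 -1 0 0 0" --pt "-0.4 0 -1 0 0 0"

```text
time: 11.05
tool_pos: [0.4939, -0.234, 0.2464]
tool_rot: [3.136, 0.001, 1.3]
contact_force: [-0.4, 0.8, -1.1]
opening: 0.0002
grip_force: 0.0
```

```bash
python3 - <<'E'
from h import *
c=cam('top'); im=c['image']; hsv=cv2.cvtColor(im,cv2.COLOR_RGB2HSV)
a=im[160:250,250:370,::-1]; b=cam('scene')['image'][160:260,230:370,::-1]
a=cv2.resize(a,(560,420),interpolation=cv2.INTER_CUBIC)[:300]; b=cv2.resize(b,(420,300),interpolation=cv2.INTER_CUBIC)
cv2.imwrite('pics/p3.png',np.vstack([a,cv2.copyMakeBorder(b,0,0,0,140,0)]))
m=cv2.inRange(hsv,(100,110,50),(125,255,255)); m[:165]=0;m[260:]=0;m[:,:250]=0;m[:,430:]=0
k=cv2.morphologyEx(m,cv2.MORPH_OPEN,np.ones((9,9)))
cs=max(cv2.findContours(k,0,1)[0],key=cv2.contourArea)
P=np.array([onz(c,*p[0],.092)[:2] for p in cs]).astype(np.float32)
(x,y),r=cv2.minEnclosingCircle(P); d=np.array([x-.5452,y+.0432]); print(x,y,r,d@[.269,.963],d@[-.963,.269])
E
```

```text
0.5450912117958069 -0.0433412566781044 0.0494566336274147 -0.00016529420794248842 6.676499422790409e-05
```

View pics/p3.png

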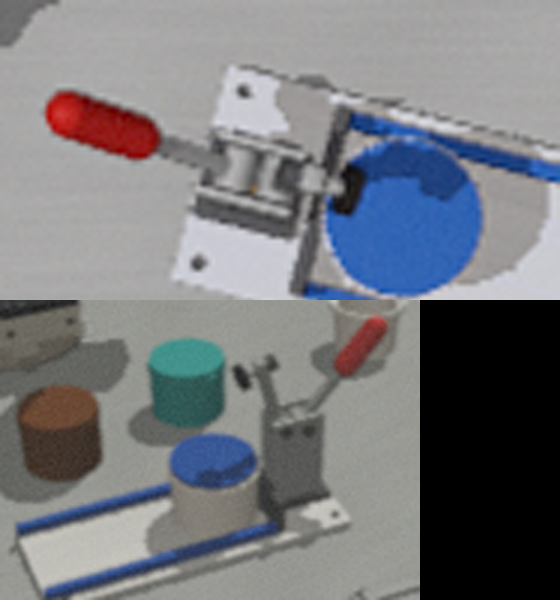

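The mould is home within 1 mm by camera (lid touching the stop, at (405,215) in the crop), and the lever is still open. Moving high over to the lever's far side.

Emit:
move_arm --pt "0 0 -0.4 0 0 0" --pt "0.3 0 -0.7 0 0 0" --pt "0.7 0 -0.7 0 0 0" --pt "1 0 -0.7 0 0 0"

```text
time: 11.65
tool_pos: [0.5192, -0.1339, 0.3118]
tool_rot: [-3.138, -0.001, 1.302]
contact_force: [-0.1, 0.4, 0.1]
opening: 0.0003
grip_force: 0.0
```

Emit:
move_arm --pt "0.4 0 0 0 0 0" --pt "0.8 0 0 0 0 0" --pt "1 0 0 0 0 0"

```text
time: 12.02
tool_pos: [0.5457, -0.0375, 0.3118]
tool_rot: [-3.137, -0.0, 1.304]
contact_force: [-0.3, 0.3, 0.2]
opening: 0.0004
grip_force: 0.0
```

Emit:
move_arm --pt "0.4 0 0 0 0 0" --pt "0.8 0 0 0 0 0" --pt "1 0 0 0 0 0"

```text
time: 12.4
tool_pos: [0.5726, 0.0579, 0.3127]
tool_rot: [-3.139, 0.001, 1.303]
contact_force: [-0.2, -0.1, 0.0]
opening: 0.0003
grip_force: 0.0
```

Emit:
move_arm --pt "0.4 0 0 0 0 0" --pt "0.8 0 0 0 0 0" --pt "1 0 0 0 0 0"

```text
time: 12.78
tool_pos: [0.5995, 0.1538, 0.3131]
tool_rot: [-3.14, 0.001, 1.302]
contact_force: [0.2, -0.8, 0.1]
opening: 0.0004
grip_force: 0.0
```

Emit:
move_arm --pt "0.3 0 0 0 0 0" --pt "0.5 0 0 0 0 0" --pt "0.5 0 0 0 0 0" --pt "0.5 0 0 0 0 0"

```text
time: 13.28
tool_pos: [0.6127, 0.1997, 0.3139]
tool_rot: [-3.141, 0.001, 1.3]
contact_force: [-0.3, 1.1, -0.7]
opening: 0.0004
grip_force: 0.0
```

Emit:
move_arm --pt "0 0 0.4 0 0 0" --pt "0 0 0.8 0 0 0" --pt "0 0 1 0 0 0" --pt "0 0 1 0 0 0"

```text
time: 13.78
tool_pos: [0.6118, 0.1995, 0.2127]
tool_rot: [-3.139, 0.002, 1.3]
contact_force: [-0.6, 0.4, -0.0]
opening: 0.0005
grip_force: 0.0
```

Emit:
move_arm --pt "-0.1 0 0 0 0 0" --pt "-0.2 0 0 0 0 0" --pt "-0.28 0 0 0 0 0" --pt "-0.36 0 0 0 0 0" --pt "-0.44 0 0 0 0 0" --pt "-0.52 0 0 0 0 0" --pt "-0.6 0 0 0 0 0" --pt "-0.68 0 0 0 0 0" --pt "-0.76 0 0 0 0 0" --pt "-0.84 0 0 0 0 0" --pt "-0.9 0 0 0 0 0" --pt "-0.9 0 0 0 0 0"

```text
time: 15.28
tool_pos: [0.5887, 0.1138, 0.2142]
tool_rot: [3.142, -0.0, 1.3]
contact_force: [0.2, -1.0, 0.1]
opening: 0.0005
grip_force: 0.0
```

Emit:
move_arm --pt "-0.08 0 0 0 0 0" --pt "-0.16 0 0 0 0 0" --pt "-0.24 0 0 0 0 0" --pt "-0.32 0 0 0 0 0" --pt "-0.4 0 0 0 0 0" --pt "-0.45 0 0 0 0 0" --pt "-0.45 0 0 0 0 0"

```text
time: 16.15
tool_pos: [0.5767, 0.0705, 0.2142]
tool_rot: [3.142, -0.0, 1.3]
contact_force: [-0.6, 0.1, 0.1]
opening: 0.0005
grip_force: 0.0
```

```bash
python3 - <<'E'
from h import *
b=cam('scene')['image'][130:280,210:410,::-1]
cv2.imwrite('pics/p4.png',cv2.resize(b,None,fx=3.5,fy=3.5,interpolation=cv2.INTER_CUBIC))
E
```

```text
(no output)
```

View pics/p4.png

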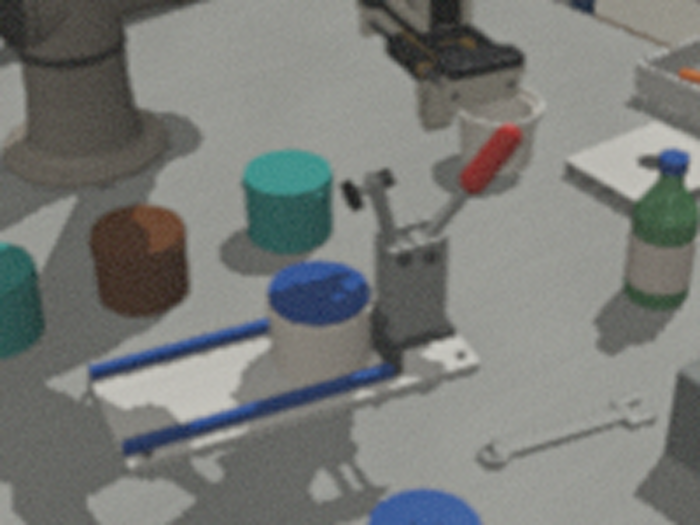

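The lever is still open. The gripper (crop (445,100)) has not met the grip (crop (490,160)), so I'm checking where both really are.

```bash
python3 - <<'E'
from h import *
s=robot.observe(); print(s['tool_pos'])
for n in('scene','top'):
    c=cam(n); f=K(c); E=c['extrinsics']
    def proj(P):
        p=E[:3,:3].T@(np.array(P)-E[:3,3]); q=np.array([p[0],-p[1]])/-p[2]; q*=1+c['k1']*(q@q); return (q*f+[c['cx'],c['cy']]).round(1)
    O=np.array([.5452,-.0432,0])
    print(n,'tcp',proj(s['tool_pos']),'grip exp',proj(O+[.269*.193,.963*.193,.203]),'pivot',proj(O+[.269*.108,.963*.108,.112]))
    hsv=cv2.cvtColor(c['image'],cv2.COLOR_RGB2HSV); r=cv2.inRange(hsv,(0,150,70),(8,255,255))+cv2.inRange(hsv,(172,150,70),(180,255,255))
    k,l,st,ce=cv2.connectedComponentsWithStats(r)
    for i in range(1,k):
        if st[i,4]>20:
            D=np.array([dep(c,u,v) for v,u in zip(*np.where(l==i))]); print(st[i],ce[i].round(1),np.median(D,0).round(3))
    cv2.imwrite(f'pics/q_{n}.png',cv2.resize(c['image'][130:270,240:440,::-1],None,fx=3.5,fy=3.5))
E
```

```text
[0.5767618  0.07077915 0.21416683]
scene tcp [333.6 172.9] grip exp [353.3 171.2] pivot [330.3 199.5]
[342 167  16  17  96] [349.8 174.4] [0.602 0.123 0.202]
top tcp [293.4 191.7] grip exp [266.9 185. ] pivot [299.7 196. ]
```

View pics/q_top.png

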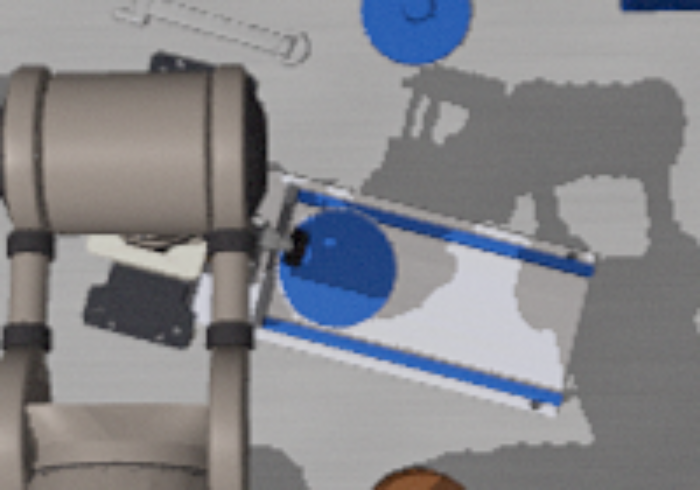

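```bash
python3 - <<'E'
from h import *
c=cam('scene'); t=robot.observe()['tool_pos']; O=np.array([.5452,-.0432,0])
L=[]
for v in range(135,215):
    for u in range(310,375):
        if c['range_z'][v,u]>0:
            p=dep(c,u,v)-O; L.append((u,v,p@[.269,.963,0],p@[-.963,.269,0],p[2],*c['image'][v,u]))
L=np.array(L)
print('tcp station',(t-O)@[.269,.963,0],(t-O)@[-.963,.269,0],t[2])
S=L[(L[:,4]>.14)&(abs(L[:,3])<.12)&(L[:,2]>.0)&(L[:,2]<.25)]
for z in np.arange(.14,.34,.01):
    q=S[(S[:,4]>=z)&(S[:,4]<z+.01)]
    for lo,hi in((.0,.09),(.09,.15),(.15,.25)):
        w=q[(q[:,2]>=lo)&(q[:,2]<hi)]
        if len(w): print(z.round(2),len(w),'x',w[:,2].min().round(3),w[:,2].max().round(3),'y',w[:,3].min().round(3),w[:,3].max().round(3),'rgb',np.median(w[:,5:],0),'uv',np.median(w[:,:2],0))
b=c['image'][130:200,300:390,::-1]
cv2.imwrite('pics/p5.png',cv2.resize(b,None,fx=8,fy=8,interpolation=cv2.INTER_CUBIC))
E
```

```text
tcp station 0.1185714644555527 0.0003146639248476947 0.21410325111743753
0.14 12 x 0.063 0.075 y -0.014 0.003 rgb [87.5 89.  86.5] uv [321.5 195. ]
0.14 18 x 0.121 0.142 y -0.01 0.004 rgb [109.5 111.  104.5] uv [336.5 191. ]
0.15 12 x 0.061 0.072 y -0.013 -0.001 rgb [88.5 88.  84.5] uv [320. 193.]
0.15 19 x 0.127 0.148 y -0.01 0.005 rgb [106. 109. 104.] uv [339. 187.]
0.16 12 x 0.058 0.073 y -0.013 0.003 rgb [93. 94. 90.] uv [320.  190.5]
0.16 10 x 0.139 0.148 y -0.008 0.006 rgb [98.  98.5 95.5] uv [341.  184.5]
0.16 8 x 0.15 0.165 y -0.014 -0.007 rgb [90.5 66.5 66. ] uv [344.  184.5]
0.17 15 x 0.031 0.068 y -0.011 0.005 rgb [96. 96. 93.] uv [319. 188.]
0.17 8 x 0.146 0.15 y -0.012 0.0 rgb [105.  57.  56.] uv [342. 182.]
0.17 15 x 0.15 0.173 y -0.017 -0.008 rgb [103.  47.  45.] uv [346. 182.]
0.18 20 x 0.028 0.064 y -0.019 -0.002 rgb [87.  86.5 84. ] uv [316. 187.]
0.18 2 x 0.15 0.15 y -0.002 0.005 rgb [113.5  66.   60.5] uv [341.5 179.5]
0.18 34 x 0.151 0.186 y -0.017 0.003 rgb [120.5  51.5  49.5] uv [346. 179.]
0.19 35 x 0.026 0.071 y -0.02 -0.003 rgb [85. 86. 84.] uv [315. 184.]
0
[... 1047 characters left out ...]
86 -0.085 rgb [116.5 113.5 103.5] uv [357.  156.5]
0.31 61 x 0.079 0.089 y -0.088 0.086 rgb [93. 93. 88.] uv [325. 149.]
0.31 70 x 0.09 0.15 y -0.09 0.082 rgb [107.  105.   95.5] uv [345. 156.]
0.31 2 x 0.151 0.155 y -0.084 -0.083 rgb [113.5 110.  102.5] uv [357.5 154.5]
0.32 91 x 0.079 0.09 y -0.091 0.083 rgb [63. 59. 54.] uv [326. 145.]
0.32 88 x 0.09 0.149 y -0.093 0.08 rgb [79.5 74.  63. ] uv [340.  146.5]
0.32 2 x 0.151 0.154 y -0.089 -0.085 rgb [119.5 118.5 110. ] uv [358.  152.5]
0.33 19 x 0.08 0.09 y -0.096 -0.02 rgb [90. 89. 81.] uv [338. 153.]
0.33 85 x 0.09 0.149 y -0.095 0.036 rgb [79. 75. 63.] uv [344. 149.]
0.33 3 x 0.151 0.153 y -0.093 -0.09 rgb [112. 111. 103.] uv [359. 149.]
```

View pics/p5.png

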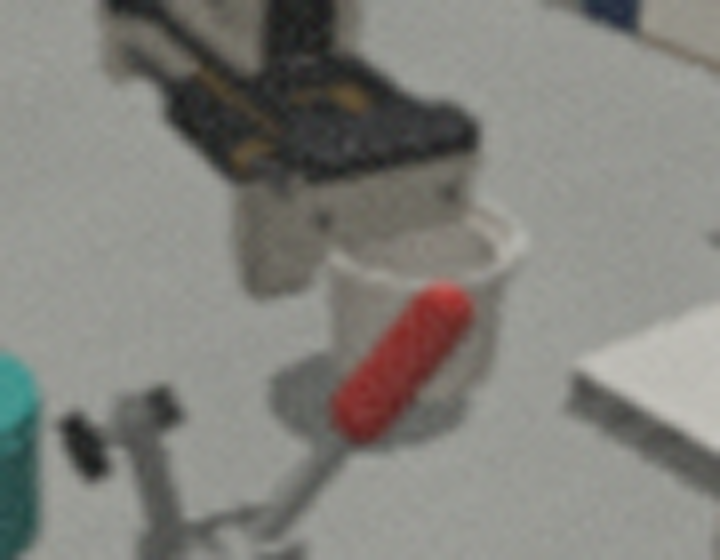

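The picture and depth show the fingertip at z ≈ 0.236, though the reported TCP is 0.214. The gripper really sits about 22 mm higher than reported, so it passed just over the grip without touching it. I'll correct for that: go back, lower to a reported 0.187 (true ≈ 0.209), and push again.

Emit:
move_arm --pt "0 0 -0.4 0 0 0" --pt "0.4 0 -0.4 0 0 0" --pt "0.8 0 -0.4 0 0 0" --pt "1 0 -0.4 0 0 0"

```text
time: 16.85
tool_pos: [0.6035, 0.1691, 0.2539]
tool_rot: [-3.141, -0.0, 1.303]
contact_force: [-0.0, 0.2, 0.5]
opening: 0.0008
grip_force: 0.0
```

Emit:
move_arm --pt "0.4 0 0 0 0 0" --pt "0.4 0 0.3 0 0 0" --pt "0.4 0 0.67 0 0 0" --pt "0.4 0 0.67 0 0 0" --pt "0.4 0 0.67 0 0 0"

```text
time: 17.48
tool_pos: [0.6148, 0.2056, 0.1886]
tool_rot: [3.14, -0.001, 1.301]
contact_force: [1.1, -0.2, 0.1]
opening: 0.0009
grip_force: 0.0
```

Emit:
move_arm --pt "-0.1 0 0 0 0 0" --pt "-0.2 0 0 0 0 0" --pt "-0.28 0 0 0 0 0" --pt "-0.36 0 0 0 0 0" --pt "-0.44 0 0 0 0 0" --pt "-0.5 0 0 0 0 0"

```text
time: 18.23
tool_pos: [0.6033, 0.1647, 0.1916]
tool_rot: [3.135, -0.016, 1.303]
contact_force: [1.5, 29.2, 21.2]
opening: 0.0008
grip_force: 15.2
```

The finger is still riding on the top of the rounded end: the force is 29 N along and 21 N up. I'll back off, go 25 mm lower, then push while rising with the lever.

Emit:
move_arm --pt "0.2 0 0 0 0 0" --pt "0.4 0 0 0 0 0" --pt "0.4 0 0.15 0 0 0" --pt "0.4 0 0.25 0 0 0" --pt "0.4 0 0.25 0 0 0"

```text
time: 18.85
tool_pos: [0.6105, 0.1952, 0.1602]
tool_rot: [-3.138, 0.002, 1.3]
contact_force: [0.2, 0.1, -0.1]
opening: 0.0005
grip_force: 0.0
```

Emit:
move_arm --pt "-0.1 0 0 0 0 0" --pt "-0.2 0 0 0 0 0" --pt "-0.3 0 0 0 0 0" --pt "-0.38 0 0 0 0 0" --pt "-0.44 0 0 0 0 0"

```text
time: 19.48
tool_pos: [0.6037, 0.1629, 0.1693]
tool_rot: [3.13, -0.021, 1.303]
contact_force: [6.3, 29.4, 19.7]
opening: 0.0007
grip_force: 13.0
```

The wall of the finger is right, but the lever end rises as it turns, so friction against my straight push jams it. I'll follow the arc by pushing and rising together.

Emit:
move_arm --pt "0.15 0 0 0 0 0" --pt "0.25 0 0.08 0 0 0" --pt "0.25 0 0.08 0 0 0" --pt "0.25 0 0.08 0 0 0"

```text
time: 19.98
tool_pos: [0.6061, 0.177, 0.1537]
tool_rot: [-3.141, 0.001, 1.3]
contact_force: [-0.2, -0.6, 0.4]
opening: 0.0007
grip_force: 0.0
```

Emit:
move_arm --pt "-0.08 0 0 0 0 0" --pt "-0.16 0 -0.06 0 0 0" --pt "-0.24 0 -0.14 0 0 0" --pt "-0.32 0 -0.21 0 0 0" --pt "-0.4 0 -0.27 0 0 0"

```text
time: 20.6
tool_pos: [0.5957, 0.1392, 0.1813]
tool_rot: [3.141, -0.002, 1.301]
contact_force: [1.6, 3.8, -3.5]
opening: 0.0004
grip_force: 2.0
```

It moves now with little force. Continuing over the dead point.

Emit:
move_arm --pt "-0.1 0 -0.05 0 0 0" --pt "-0.2 0 -0.09 0 0 0" --pt "-0.3 0 -0.12 0 0 0" --pt "-0.4 0 -0.14 0 0 0" --pt "-0.5 0 -0.15 0 0 0" --pt "-0.6 0 -0.15 0 0 0" --pt "-0.68 0 -0.15 0 0 0" --pt "-0.75 0 -0.15 0 0 0"

```text
time: 21.6
tool_pos: [0.5754, 0.0663, 0.1958]
tool_rot: [-3.141, 0.0, 1.301]
contact_force: [-0.3, 0.0, -0.0]
opening: 0.0006
grip_force: 0.0
```

```bash
python3 - <<'E'
from h import *
c=cam('scene'); O=np.array([.5452,-.0432,0])
hsv=cv2.cvtColor(c['image'],cv2.COLOR_RGB2HSV); r=cv2.inRange(hsv,(0,120,60),(8,255,255))+cv2.inRange(hsv,(172,120,60),(180,255,255))
k,l,st,ce=cv2.connectedComponentsWithStats(r)
for i in range(1,k):
    if st[i,4]>20:
        D=np.array([dep(c,u,v)-O for v,u in zip(*np.where(l==i))]); X=D@[.269,.963,0]; print(st[i],'x',np.percentile(X,[5,50,95]).round(3),'z',np.percentile(D[:,2],[5,50,95]).round(3), 'lean', (np.polyfit(D[:,2],X,1)[0]).round(2))
E
```

```text
[313 168  12  19 112] x [0.043 0.056 0.072] z [0.19  0.222 0.248] lean -0.38
```

The lever leans 0.38 rad towards the mould, so it has snapped over. Withdrawing away from the lever, then up, with a final look.

Emit:
move_arm --pt "0.3 0 0 0 0 0" --pt "0.7 0 -0.3 0 0 0" --pt "1 0 -0.6 0 0 0" --pt "1 0 -1 0 0 0" --pt "1 0 -1 0 0 0" --pt "1 0 -1 0 0 0"

```text
time: 22.4
tool_pos: [0.602, 0.1633, 0.2953]
tool_rot: [-3.14, 0.0, 1.301]
contact_force: [0.4, -0.1, -0.1]
opening: 0.0003
grip_force: 0.0
```

```bash
python3 - <<'E'
from h import *
c=cam('scene'); b=c['image'][140:290,210:410,::-1]
cv2.imwrite('pics/p6.png',cv2.resize(b,None,fx=3.5,fy=3.5,interpolation=cv2.INTER_CUBIC)); print(robot.observe()['contact_force'])
E
```

```text
[-0.23848226 -0.72977948  0.167599  ]
```

View pics/p6.png

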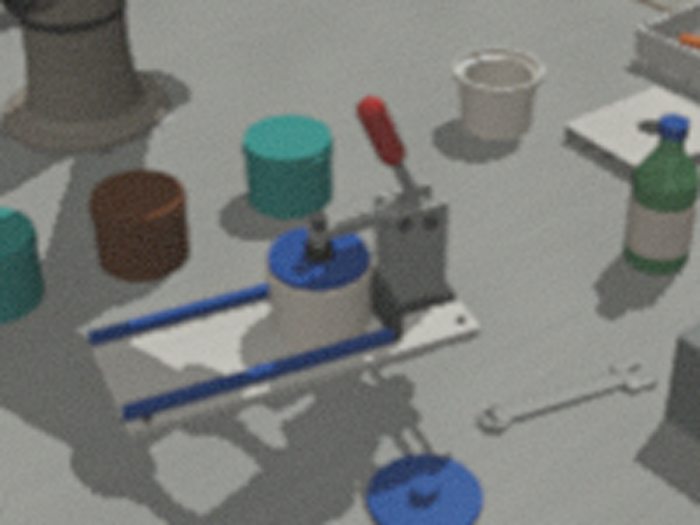

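The lever is locked (red grip at (380,130), leaning to the mould), the foot is on the lid at (318,245), the mould is at the stop, and the robot is clear.

```bash
python3 -c "
from cell import robot
print(robot.hand_in())"
```

```text
the job is handed in; nothing more can be done
None
```

The job is handed in: by the last camera views, the mould is home against the back stop, the clamp lever is locked with the foot on the lid, and the robot is clear; no verdict was shown.

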